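# Close the medal capsule in the spring press

## Task

Close the bronze medal's plastic capsule: push the red knob of its press straight down until the capsule's cover is fully home. Then let the knob come back up slowly against your hand, taking a second or more over it, all the way to the top, because the spring must never snap it back; then let go. Leave the press with the black knob alone.

Things in the scene. Friction and masses are not known exactly. Their poses are not given: they have to be found in the camera images.
- red_knob_top (a point): Centre of the flat top of the red palm knob (44 mm across) of a dark green iron capsule press, fixed to the shelf. It moves straight down and up with the sprung plunger under it; 176 mm above the shelf when up, arm and bushing below it 126 mm high. The bronze medal in its clear 62 mm capsule lies under the plunger; the column stands 58 mm off on this frame's +y side. Push with shut fingertips.
- red_plunger (a joint): Travel of the red knob's plunger, m: 0 up, growing downwards. Its pad meets the raised capsule cover at about 0.020 and stops firmly at about 0.030, cover home. The spring pushes up with 3 N at the top to 7.5 N at the bottom; the cover adds 2.5 N over the last 10 mm; 15 N means the stop is reached. Let go when down, it flies up at about 1 m/s.
- red_cover (a joint): How far the clear cover of the bronze medal's capsule has been pushed on, in m: about 0 raised at the start, 0.010 fully home. It stays where it is pushed; only the red plunger can reach it.
- black_plunger (a joint): Travel of the other press's plunger in m, 0 up, growing downwards. That press is of the same make but has a black knob and holds a silver medal in a capsule already closed; it must not be pressed.
Not all that is in view belongs to the job. What is shaped like the part that bears black_plunger but yellow is not meant. What is shaped like the part that bears red_knob_top but purple is not meant.

How it is judged:
By the outcome, as a careful person would: the job done as asked, in the order asked, and still so for the second after the job is handed in, with the robot touching nothing.
It also fails if it takes over 35 s, if anything falls off the work surface, if the arm or the gripper's body presses on something with over 40 N, if the wrist force passes 120 N, or if a joint passes its speed limit or range.

## Robot

A 6-joint arm with a two-finger parallel gripper is mounted at the origin on the work surface. World frame = base frame: x ahead of the robot, y to its left, z up, the work surface at z = 0. Lengths are in m, angles in rad, forces in N, time in s.
With the tool pointing down it reaches from about 0.25 to 0.725 m from the base axis. Payload 9.7 kg.
Tool frame: the origin (TCP) lies between the finger pads; the fingertips stand 25 mm ahead of it and the grasp point (between the pads) lies 6 mm ahead of it; z points along the fingers, y is the line along which they close (so a half turn about z gives the same grasp; the last joint's range is limited). The gripper opens to 85 mm and grips with 20 to 120 N. Pads are 22 mm wide; open, the fingers measure 114 mm over their backs; the gripper's body (76 mm by 85 mm) begins 54 mm behind the grasp point. The pads swing forward as they close: fully open they stand 13 mm farther back than shut.
Start: joints at [1.297, 0.087, 0.176, 1.66, 0, 1.571], TCP at [0.149, 0.53, 0.256] pointing down, gripper open.
Joint ranges: [-3.13, 3.13], [-0.85, 1.81], [-1.15, 1.24], [-2.2, 2.28], [-1.44, 1.52], [-3.14, 3.14]. Speed limits (rad/s): [2.22, 2.22, 2.57, 3.14, 3.14, 3.14].

## Interface

Orientations are given as a unit quaternion [x, y, z, w].
In Python, from plant import observe, camera, workorder, nets gives the robot as it stands. The module is installed in compiled form; this text tells all that it offers.
- The arm moves only by the tool step_arm, never from a script. Its argument "rows" is one flat list of numbers, 5 for each row, row after row: the shift along the tool's x, y, z in m, then the turn about the tool's z in rad, then the opening, from 0 (shut) to 1 (fully open). A call has 1 to 12 rows; each row is the pose to reach, as a shift and turn from the pose commanded when the call began, along the tool's axes at that moment; what a row does not reach only later rows make up. A row lasts 1/12 s, in which the tool goes at most 41.7 mm and 7.16 degrees, less where a joint would pass 70% of its speed; a pose out of reach is approached as far as the arm can. A call with a gripper value outside its range is refused whole. The fingers move at their own pace and stop on an object; "squeeze" is the grip in N (left out, the last holds). Time passes only in rows, so rows that repeat a pose let the fingers close. It gives the time, the measured TCP pose, the force, the opening and the grip force at its end, in the units of the state.
- observe(): the state, without advancing time (a new reading comes with each control period).
- camera(name): name is "scene" or "top" or "wrist"; returns a dict with "image" (480x640x3 uint8, red, green, blue), "fx", "fy", "cx", "cy" (pixels), "k1" (the pictures are not rectified: a ray, as slopes to the right and down, at radius r is drawn at 1 + k1 r^2 times it, then the intrinsics apply), "cam_to_world" (4x4, takes a point from camera to world coordinates). Camera axes: x right, y down, z forward; pixel columns grow to the right and rows downward; lengths in m; the calibration is good to about 2 mm. A picture is of the moment at which its call begins. There is no depth.
- workorder.close_job(): hands the job in; it is judged then, once.
Trained networks look in the newest picture that a camera, given by its name, has taken for a name from the list of things; names that differ only in an ending like _2 or _b are one class to them, and where a whole thing is asked for, a point or a joint stands for the part that bears it (a point fixed in the world has none). Each returns a list of dicts, best first, with "p" (0 to 1); they miss things now and then, are a little off and sometimes report something else, mostly with a low value. They report only what shows in the picture. A call takes as long as a camera call. They do not tell look-alikes from the thing itself.
- nets.spot_in(name, camera): "box" ([left, top, right, bottom] in pixels, round what is visible of it).
The state is a dict: "time": time; "qpos": joint angles; "joint_velocities": joint speeds; "tau": joint torques, N m; "eef_pos": TCP position; "orientation": TCP orientation; "wrist_force": force on the tool from outside, world axes, zero at the start; "ft_torque": the same for the moment, N m; "finger_gap": finger opening in m; "finger_force": force on a finger pad.
Only numpy, scipy, OpenCV 4.12 (cv2) and the standard library are available. Lean on these libraries where they do the work, as an engineer would, in place of code of your own. Each camera call takes 0.05 s, during which the arm holds its last target. There are 200 camera calls.

## Working session

There is one attempt and no reset: what is moved stays moved. The work goes in short steps, Python scripts to look and compute and a tool call to move; the robot and the scene stay as the last step left them, time stands still between calls to the robot, and variables do not carry over. Pictures are saved under pics/ and viewed, at most 10 in all, crops included, and the job is handed in when it is done.

Besides the shell and the picture viewer there is one more tool, called after "Call:" in YAML: its name, and indented under it one key for each argument. step_arm: Moves the arm, as the interface text tells. Its arguments: {"type":"object","properties":{"rows":{"type":"array"},"squeeze":{"type":"number"}},"required":["rows"]}

```bash
mkdir -p pics
cat > h.py <<'E'
import numpy as np, cv2
from plant import observe, camera, workorder, nets
def ray(c,u,v):
    K=np.array([[c["fx"],0,c["cx"]],[0,c["fy"],c["cy"]],[0,0,1.]])
    xy=cv2.undistortPoints(np.array([[[u,v]]],float),K,np.array([c["k1"],0,0,0,0.]))[0,0]
    M=np.array(c["cam_to_world"]); return M[:3,3],M[:3,:3]@np.array([xy[0],xy[1],1])
def atz(c,u,v,z):
    o,d=ray(c,u,v); return o+d*(z-o[2])/d[2]
def save(c,n): cv2.imwrite(f"pics/{n}.png",cv2.cvtColor(c["image"],cv2.COLOR_RGB2BGR))
E
python3 - <<'E'
from h import *
for n in("scene","top"):
    c=camera(n); save(c,n+"1")
    print(n,np.round(c["cam_to_world"],2).tolist())
    for nm in("red_knob_top","black_plunger","red_plunger"):
        for d in nets.spot_in(nm,n)[:5]:
            b=d["box"]; print(nm,round(d["p"],2),np.round(b).tolist(),np.round(atz(c,(b[0]+b[2])/2,(b[1]+b[3])/2,.176),3))
o=observe();print(o["time"],o["eef_pos"],o["orientation"],o["wrist_force"])
E
```

```text
scene [[0.79, 0.47, -0.4, 0.81], [0.62, -0.6, 0.5, -0.42], [-0.01, -0.65, -0.76, 0.76], [0.0, 0.0, 0.0, 1.0]]
red_knob_top 0.92 [107.0, 287.0, 165.0, 351.0] [ 0.393 -0.281  0.176]
red_knob_top 0.74 [249.0, 320.0, 289.0, 387.0] [ 0.564 -0.211  0.176]
red_knob_top 0.5 [430.0, 173.0, 464.0, 236.0] [0.612 0.155 0.176]
black_plunger 0.81 [346.0, 114.0, 369.0, 176.0] [0.416 0.188 0.176]
black_plunger 0.68 [428.0, 173.0, 468.0, 234.0] [0.612 0.158 0.176]
red_plunger 0.92 [256.0, 320.0, 289.0, 386.0] [ 0.567 -0.208  0.176]
red_plunger 0.67 [109.0, 283.0, 158.0, 351.0] [ 0.388 -0.281  0.176]
top [[-0.07, -0.97, 0.24, 0.28], [-1.0, 0.06, -0.02, 0.01], [0.0, -0.24, -0.97, 0.98], [0.0, 0.0, 0.0, 1.0]]
red_knob_top 0.74 [410.0, 183.0, 450.0, 224.0] [ 0.53  -0.183  0.176]
red_knob_top 0.65 [479.0, 302.0, 523.0, 334.0] [ 0.346 -0.266  0.176]
black_plunger 0.86 [147.0, 305.0, 190.0, 335.0] [0.376 0.224 0.176]
black_plunger 0.67 [163.0, 168.0, 208.0, 213.0] [0.576 0.197 0.176]
red_plunger 0.93 [408.0, 183.0, 451.0, 228.0] [ 0.527 -0.182  0.176]
red_plunger 0.76 [476.0, 300.0, 519.0, 334.0] [ 0.348 -0.262  0.176]
0.4 [0.14871003 0.52949286 0.25617326] [ 1.36485911e-01  9.90642008e-01 -9.35190353e-05 -5.93952597e-06] [-0.33619259 -1.20362353 -0.02033314]
```

View pics/scene1.png

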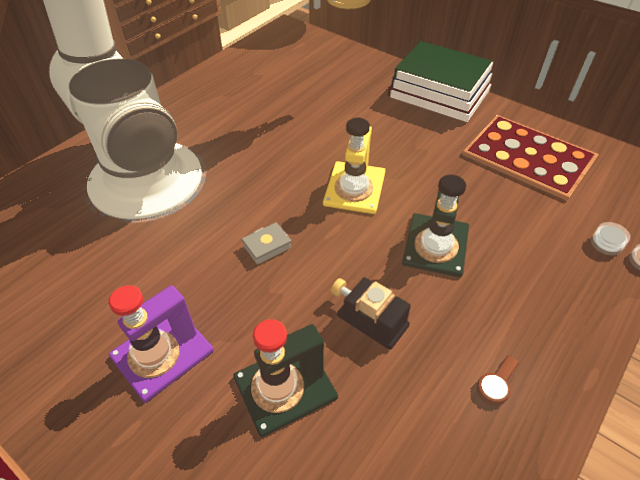

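View pics/top1.png

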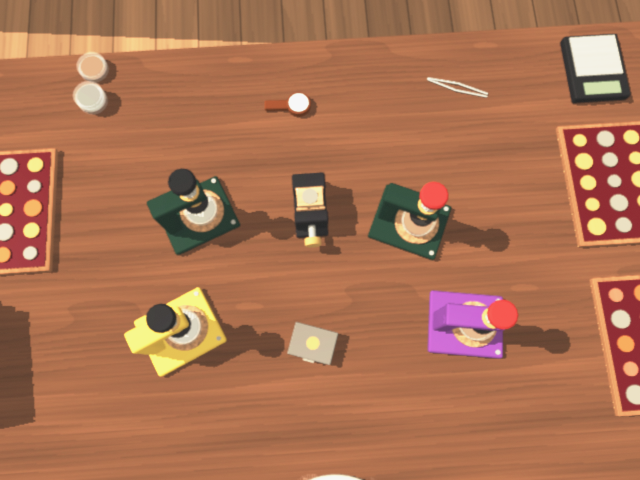

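The scene picture shows the green press with the red knob at about (270,334) and the purple decoy at (126,300). In the top picture the right knob is at about (433,196). Next I'll refine its position by colour.

```bash
cat > loc.py <<'E'
from h import *
P=[]
for n,box in(("scene",(235,305,305,365)),("top",(405,165,465,230))):
    c=camera(n); h=cv2.cvtColor(c["image"],cv2.COLOR_RGB2HSV)
    m=(((h[...,0]<6)|(h[...,0]>174))&(h[...,1]>180)&(h[...,2]>110)).astype(np.uint8)
    k=np.zeros_like(m);k[box[1]:box[3],box[0]:box[2]]=1;m*=k
    N,l,s,ce=cv2.connectedComponentsWithStats(m);i=1+np.argmax(s[1:,4])
    print(n,s[i],ce[i]); P.append(ray(c,*ce[i])); print(atz(c,*ce[i],.176),atz(c,*ce[i],.170))
A=sum(np.eye(3)-np.outer(d,d)/(d@d) for o,d in P);b=sum((np.eye(3)-np.outer(d,d)/(d@d))@o for o,d in P)
p=np.linalg.solve(A,b);print("tri",p)
from scipy.spatial.transform import Rotation as R
o=observe();print("tool shift",R.from_quat(o["orientation"]).inv().apply(p-o["eef_pos"]),o["eef_pos"],o["time"])
E
python3 loc.py
```

```text
scene [253 320  34  32 828] [269.62439614 335.07125604]
[ 0.5475174  -0.19116294  0.176     ] [ 0.54484287 -0.18884044  0.17      ]
top [428 199  19  10  42] [437.52380952 205.4047619 ]
[ 0.52588486 -0.19393936  0.176     ] [ 0.52771537 -0.19547804  0.17      ]
tri [ 0.53567259 -0.19159513  0.16121131]
tool shift [-0.56751561 -0.58958994  0.09510423] [0.14871273 0.52948691 0.25627884] 0.5
```

```bash
sed -i 's/h\[...,0\]<6/h[...,0]<9/; s/>174/>170/; s/>180)/>140)/; s/>110/>90/' loc.py; python3 loc.py
python3 - <<'E'
import cv2
i=cv2.imread('pics/top1.png');print(cv2.cvtColor(i,cv2.COLOR_BGR2HSV)[190:206:5,425:445:6].tolist())
E
```

```text
scene [252 319  36  33 925] [269.28108108 335.00324324]
[ 0.54710389 -0.19135955  0.176     ] [ 0.54442508 -0.18903909  0.17      ]
top [419 181  30  29 664] [433.80873494 194.74849398]
[ 0.54361937 -0.19024167  0.176     ] [ 0.54558191 -0.19175283  0.17      ]
tri [ 0.54516295 -0.19057501  0.17260998]
tool shift [-0.57639291 -0.58608341  0.08364355] [0.14870423 0.52951754 0.25631173] 0.6
[[[1, 171, 247], [1, 171, 247], [1, 171, 247], [1, 171, 247]], [[1, 171, 247], [1, 171, 247], [1, 171, 247], [1, 171, 247]], [[1, 169, 247], [1, 171, 247], [1, 171, 247], [1, 171, 247]], [[1, 172, 228], [1, 176, 246], [1, 176, 245], [1, 179, 185]]]
```

Call:
step_arm:
  rows: [-0.024, -0.024, 0, 0.07, 0, -0.048, -0.048, 0, 0.14, 0, -0.072, -0.072, 0, 0.21, 0, -0.096, -0.096, 0, 0.28, 0, -0.12, -0.12, 0, 0.35, 0, -0.144, -0.144, 0, 0.42, 0, -0.168, -0.168, 0, 0.49, 0, -0.192, -0.192, 0, 0.56, 0, -0.216, -0.216, 0, 0.63, 0, -0.24, -0.24, 0, 0.7, 0, -0.264, -0.264, 0, 0.77, 0, -0.288, -0.29, 0, 0.84, 0]

```text
time: 1.6
eef_pos: [0.348, 0.171, 0.2565]
orientation: [0.53, 0.848, 0.0, 0.0]
wrist_force: [1.2, 0.5, 0.1]
finger_gap: -0.0004
finger_force: 0.0
```

```bash
cat > to.py <<'E'
from h import *
from scipy.spatial.transform import Rotation as R
o=observe();r=R.from_quat(o["orientation"]);print(r.inv().apply([.545,-.191,.176]-o["eef_pos"]),o["eef_pos"],o["qpos"],o["time"],o["wrist_force"],o["finger_gap"])
print(r.as_matrix().round(3))
E
python3 to.py
```

```text
[-0.41175284  0.01824032  0.0804975 ] [0.34800624 0.17102591 0.25652115] [ 4.56716164e-01 -2.97443496e-01 -1.75052415e-01  1.69227158e+00
  9.54757914e-05  1.57362717e+00] 1.6 [1.18290011 0.47192197 0.11211657] -0.0003876627845157395
[[-0.438  0.899  0.001]
 [ 0.899  0.438  0.   ]
 [ 0.     0.001 -1.   ]]
```

Call:
step_arm:
  rows: [-0.035, 0.0015, 0, 0.07, 0, -0.07, 0.003, 0, 0.14, 0, -0.105, 0.0045, 0, 0.21, 0, -0.14, 0.006, 0, 0.28, 0, -0.175, 0.0075, 0, 0.35, 0, -0.21, 0.009, 0, 0.42, 0, -0.245, 0.01, 0, 0.49, 0, -0.28, 0.012, 0, 0.56, 0, -0.315, 0.014, 0, 0.63, 0, -0.35, 0.015, 0, 0.7, 0, -0.385, 0.017, 0, 0.77, 0, -0.412, 0.018, 0, 0.8, 0]

```text
time: 2.6
eef_pos: [0.5463, -0.1918, 0.2559]
orientation: [0.819, 0.574, -0.0, 0.0]
wrist_force: [-0.2, 0.8, -0.1]
finger_gap: 0.0001
finger_force: 0.0
```

```bash
python3 to.py
python3 - <<'E'
from h import *
c=camera("scene"); save(c,"s2"); w=camera("wrist"); save(w,"w2")
cv2.imwrite("pics/m2.png",np.hstack([cv2.resize(cv2.imread("pics/s2.png")[220:460,120:440],(400,300)),cv2.resize(cv2.imread("pics/w2.png"),(400,300))]))
E
```

```text
[ 0.00029727 -0.00148732  0.07985851] [ 0.54630152 -0.19176679  0.25585862] [-3.37475817e-01  1.57649194e-01  2.52881384e-01  1.66600193e+00
 -2.53798380e-04  1.58129110e+00] 2.6 [-0.2380776   0.75167638 -0.08659887] 8.451612094224926e-05
[[ 0.341  0.94  -0.   ]
 [ 0.94  -0.341 -0.   ]
 [-0.     0.    -1.   ]]
```

View pics/m2.png

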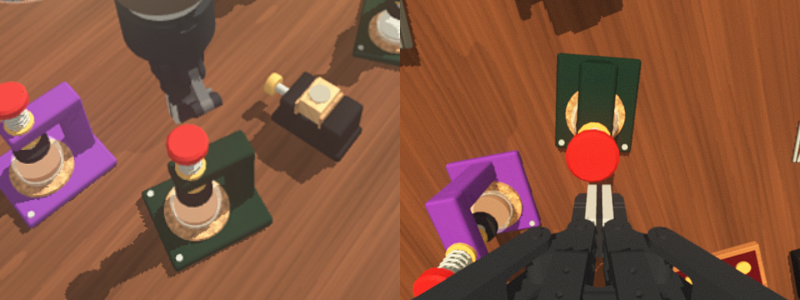

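The composite shows the shut fingertips above and near the red knob of the green press. The wrist view puts the knob at about (592,158) and the tips at (598,190). I'll check it once with the wrist calibration.

```bash
python3 - <<'E'
from h import *
c=camera("wrist"); h=cv2.cvtColor(c["image"],cv2.COLOR_RGB2HSV)
m=(((h[...,0]<9)|(h[...,0]>170))&(h[...,1]>140)&(h[...,2]>90)).astype(np.uint8)
m[:190]=0;m[310:]=0;m[:,:240]=0;m[:,400:]=0
N,l,s,ce=cv2.connectedComponentsWithStats(m);i=1+np.argmax(s[1:,4]);print(s[i],ce[i],atz(c,*ce[i],.176))
E
python3 to.py
```

```text
[ 267  210   89   85 5947] [311.44341685 252.58634606] [ 0.54450217 -0.18691943  0.176     ]
[-0.00039503 -0.00060544  0.07916636] [ 0.5458283  -0.19087487  0.25516523] [-3.36394689e-01  1.57220258e-01  2.51044867e-01  1.66628383e+00
 -2.39101157e-05  1.57968309e+00] 2.75 [-0.31343822  0.81463519  0.40407402] -4.41247183650237e-05
[[ 0.338  0.941 -0.002]
 [ 0.941 -0.338  0.001]
 [-0.    -0.002 -1.   ]]
```

Call:
step_arm:
  rows: [0.0015, -0.0015, 0.012, 0, 0, 0.0015, -0.0015, 0.024, 0, 0, 0.0015, -0.0015, 0.034, 0, 0, 0.0015, -0.0015, 0.042, 0, 0, 0.0015, -0.0015, 0.046, 0, 0, 0.0015, -0.0015, 0.048, 0, 0, 0.0015, -0.0015, 0.05, 0, 0, 0.0015, -0.0015, 0.052, 0, 0, 0.0015, -0.0015, 0.054, 0, 0, 0.0015, -0.0015, 0.056, 0, 0, 0.0015, -0.0015, 0.058, 0, 0, 0.0015, -0.0015, 0.06, 0, 0]

```text
time: 3.75
eef_pos: [0.5448, -0.1875, 0.1967]
orientation: [0.817, 0.576, 0.0, 0.0]
wrist_force: [0.1, 0.5, 3.5]
finger_gap: 0.0002
finger_force: 1.9
```

Call:
step_arm:
  rows: [0, 0, 0.002, 0, 0, 0, 0, 0.004, 0, 0, 0, 0, 0.006, 0, 0, 0, 0, 0.008, 0, 0, 0, 0, 0.01, 0, 0, 0, 0, 0.012, 0, 0, 0, 0, 0.014, 0, 0, 0, 0, 0.016, 0, 0, 0, 0, 0.018, 0, 0, 0, 0, 0.02, 0, 0, 0, 0, 0.021, 0, 0, 0, 0, 0.022, 0, 0]

```text
time: 4.75
eef_pos: [0.5448, -0.1875, 0.1749]
orientation: [0.817, 0.576, 0.0, 0.0]
wrist_force: [-2.1, 0.5, 9.4]
finger_gap: 0.0002
finger_force: 4.6
```

Call:
step_arm:
  rows: [0, 0, 0.001, 0, 0, 0, 0, 0.002, 0, 0, 0, 0, 0.003, 0, 0, 0, 0, 0.0035, 0, 0, 0, 0, 0.004, 0, 0, 0, 0, 0.004, 0, 0]

```text
time: 5.25
eef_pos: [0.5448, -0.1875, 0.171]
orientation: [0.817, 0.576, 0.0, 0.001]
wrist_force: [-1.9, 1.4, 9.5]
finger_gap: 0.0003
finger_force: 4.6
```

Call:
step_arm:
  rows: [0, 0, 0.0005, 0, 0, 0, 0, 0.001, 0, 0, 0, 0, 0.001, 0, 0]

```text
time: 5.5
eef_pos: [0.5448, -0.1875, 0.1707]
orientation: [0.817, 0.576, 0.001, 0.001]
wrist_force: [-1.7, 0.9, 13.5]
finger_gap: -0.0001
finger_force: 6.4
```

Call:
step_arm:
  rows: [0, 0, 0.0005, 0, 0, 0, 0, 0.001, 0, 0, 0, 0, 0.001, 0, 0]

```text
time: 5.75
eef_pos: [0.5449, -0.1875, 0.1705]
orientation: [0.817, 0.576, 0.001, 0.001]
wrist_force: [-3.9, 1.8, 17.2]
finger_gap: -0.0003
finger_force: 8.9
```

The stop is reached at 17 N. Next I'll let the knob rise slowly.

Call:
step_arm:
  rows: [0, 0, 0, 0, 0, 0, 0, -0.001, 0, 0, 0, 0, -0.002, 0, 0, 0, 0, -0.003, 0, 0, 0, 0, -0.004, 0, 0, 0, 0, -0.005, 0, 0, 0, 0, -0.006, 0, 0, 0, 0, -0.007, 0, 0, 0, 0, -0.008, 0, 0, 0, 0, -0.009, 0, 0, 0, 0, -0.01, 0, 0, 0, 0, -0.011, 0, 0]

```text
time: 6.75
eef_pos: [0.5448, -0.1875, 0.1797]
orientation: [0.817, 0.576, 0.0, 0.0]
wrist_force: [-0.3, 0.6, 6.1]
finger_gap: 0.0
finger_force: 3.1
```

Call:
step_arm:
  rows: [0, 0, -0.001, 0, 0, 0, 0, -0.002, 0, 0, 0, 0, -0.003, 0, 0, 0, 0, -0.004, 0, 0, 0, 0, -0.005, 0, 0, 0, 0, -0.006, 0, 0, 0, 0, -0.007, 0, 0, 0, 0, -0.008, 0, 0, 0, 0, -0.009, 0, 0, 0, 0, -0.01, 0, 0, 0, 0, -0.011, 0, 0, 0, 0, -0.012, 0, 0]

```text
time: 7.75
eef_pos: [0.5447, -0.1875, 0.1914]
orientation: [0.817, 0.576, 0.0, 0.0]
wrist_force: [1.5, 0.3, 4.1]
finger_gap: 0.0002
finger_force: 2.2
```

Call:
step_arm:
  rows: [0, 0, -0.001, 0, 0, 0, 0, -0.002, 0, 0, 0, 0, -0.003, 0, 0, 0, 0, -0.004, 0, 0, 0, 0, -0.005, 0, 0, 0, 0, -0.006, 0, 0, 0, 0, -0.007, 0, 0, 0, 0, -0.008, 0, 0, 0, 0, -0.009, 0, 0, 0, 0, -0.01, 0, 0, 0, 0, -0.011, 0, 0, 0, 0, -0.012, 0, 0]

```text
time: 8.75
eef_pos: [0.5441, -0.1873, 0.2027]
orientation: [0.817, 0.576, -0.001, -0.001]
wrist_force: [0.3, -0.1, -0.1]
finger_gap: 0.0002
finger_force: 0.0
```

Contact ended at the top with zero force. I'll raise clear and check.

Call:
step_arm:
  rows: [0, 0, -0.004, 0, 0, 0, 0, -0.015, 0, 0, 0, 0, -0.03, 0, 0, 0, 0, -0.05, 0, 0, 0, 0, -0.07, 0, 0, 0, 0, -0.08, 0, 0, 0, 0, -0.08, 0, 0]

```text
time: 9.33
eef_pos: [0.5451, -0.1876, 0.2867]
orientation: [0.817, 0.576, 0.001, 0.002]
wrist_force: [1.2, -0.1, 0.7]
finger_gap: 0.0001
finger_force: 0.0
```

Run:
```python
from h import *
c=camera("scene"); save(c,"s3")
a=cv2.imread("pics/scene1.png")[300:440,210:350];b=cv2.imread("pics/s3.png")[300:440,210:350]
cv2.imwrite("pics/m3.png",cv2.resize(np.hstack([a,b]),(800,400),interpolation=cv2.INTER_CUBIC))
```

```text
(no output)
```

View pics/m3.png

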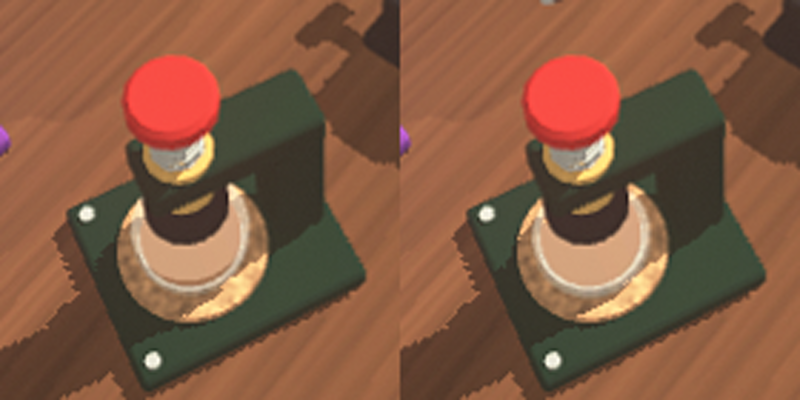

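Before/after: the knob is back at the same height, at (270,334) in the full image. The cover ring has dropped and changed shape, so the cover is home.

```bash
python3 -c "
from plant import workorder;print(workorder.close_job())"
```

```text
the job is handed in; nothing more can be done
None
```

I pressed the red knob to its stop (17 N), eased it back to the top over about 3 s, released it and handed the job in; the after picture shows the knob fully up and the cover lowered, and I never went near the black-knob press.

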